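# Pack glue bottles from the leaning rack into the divided crate

## Robot

A 7-joint arm with a two-finger parallel gripper is mounted at the origin on the work surface. World frame = base frame: x ahead of the robot, y to its left, z up, the work surface at z = 0. Lengths are in mm, angles in rad, forces in N, time in s.
With the tool pointing down it reaches from about 400 to 850 mm from the base axis. Payload 10.4 kg.
Tool frame: the origin (TCP) lies at the very end of the fingers, on their centre line; the grasp point (between the pads) lies 19 mm behind it; z points along the fingers, y is the line along which they close (so a half turn about z gives the same grasp; the last joint's range is limited). The gripper opens to 85 mm and grips with 20 to 120 N. Pads are 22 mm wide; open, the fingers measure 114 mm over their backs; the gripper's body (76 mm by 85 mm) begins 54 mm behind the grasp point. The pads swing forward as they close: fully open they stand 13 mm farther back than shut.
Start: joints at [-1.128, 0.332, -0.065, 1.46, 0.022, 1.35, -0.088], TCP at [280.702, 558.442, 231.338] pointing down, gripper open.
Joint ranges: [-2.6, 2.6], [-0.5, 2.12], [-1.47, 1.34], [0.16, 2.42], [-1.27, 4.41], [0.06, 2.06], [-2.6, 2.6]. Speed limits (rad/s): [2.22, 2.22, 2.79, 2.79, 3.14, 3.14, 3.14].

## Interface

Orientations are given as a unit quaternion [x, y, z, w].
In Python, from station import r, eyes, finish_job gives the robot as it stands. The module is installed in compiled form; this text tells all that it offers.
- The arm moves only by the tool drive_tool, never from a script. Its argument "targets" is a list of rows, each a list of 5 numbers: the shift along the tool's x, y, z in mm, then the turn about the tool's z in rad, then the finger opening in mm, from 0 to 85.4. In form: [[dx, dy, dz, spin, hand], ...]. A call has exactly 8 rows; each row shifts and turns the commanded pose from where the row before left it, along the tool's axes as they then stand; what a row does not reach is not made up. A row lasts 1/8 s, in which the tool goes at most 62.5 mm and 10.7 degrees, less where a joint would pass 70% of its speed; a pose out of reach is approached as far as the arm can. A call with a gripper value outside its range is refused whole. The fingers move at their own pace and stop on an object; the grip force is fixed at half the most. Time passes only in rows, so rows that do not move let the fingers close, or fill a call up. It gives the time, the measured TCP pose, the force, the opening and the grip force at its end, in the units of the state.
- r.state(): the state, without advancing time (a new reading comes with each control period).
- eyes.grab_frame(name): name is "scene" or "top"; returns a dict with "img" (480x640x3 uint8, red, green, blue), "z_map" (480x640 float32, mm along the optical axis (not along the pixel's ray), 0 where there is no reading), "vertical_fov" (degrees; the focal length in pixels is half the picture's height over the tangent of half this angle, whatever the lens; pixels are square), "cx", "cy" (the principal point, pixels), "k1" (the pictures are not rectified: a ray, as slopes to the right and down, at radius r is drawn at 1 + k1 r^2 times it, then the intrinsics apply), "R" (3x3) and "t" (3): a world point X has camera coordinates R X + t. Camera axes: x right, y down, z forward; pixel columns grow to the right and rows downward; lengths in mm; the calibration is good to about 2 mm. A picture is of the moment at which its call begins.
- finish_job(): hands the job in; it is judged then, once.
The state is a dict: "time": time; "qpos": joint angles; "dq": joint speeds; "joint_torque": joint torques, N m; "tool_pos": TCP position; "ee_rot": TCP orientation; "wrist_force": force on the tool from outside, world axes, zero at the start; "moment": the same for the moment, N m; "gripper_width": finger opening in mm; "grasp_force": force on a finger pad.
Only numpy, scipy, OpenCV 4.12 (cv2) and the standard library are available. Lean on these libraries where they do the work, as an engineer would, in place of code of your own. Each camera call takes 0.05 s, during which the arm holds its last target. There are 200 camera calls.

## Task

Clear the model-making table: take the two tall glue bottles out of the leaning rack and stand them upright in the two empty cells of the divided crate, one per cell, each resting flat on the foam packing in its cell. The packings are of unequal, unknown height, so lower each bottle gently until it touches down: neither ram it down or against the crate's walls nor let it drop. Leave the three short tins and the little card house where they are.

Things in the scene. Friction and masses are not known exactly. Their poses are not given: they have to be found in the camera images.
- bottle_a_mid (a point): White glue bottle, grey cap, 125 mm tall, 0.2 to 0.45 kg: round body 58 mm across up to 92 mm, cap 50 mm across from 100 mm to the top. It starts leaning in a rack pocket. This point is its centre, on its axis, 62.5 mm from foot and top; z runs from foot to cap. One of two alike.
- bottle_b_mid (a point): White glue bottle, grey cap, 125 mm tall, 0.2 to 0.45 kg: round body 58 mm across up to 92 mm, cap 50 mm across from 100 mm to the top. It starts leaning in a rack pocket. This point is its centre, on its axis, 62.5 mm from foot and top; z runs from foot to cap. The other of the two.
- bottle_a: The same bottle as bottle_a_mid; origin at the centre of its foot, z towards the cap.
- bottle_b: The same bottle as bottle_b_mid; origin at the centre of its foot, z towards the cap.
- rack: Wooden rack fixed to the table, 268 mm wide along y, 150 deep. Origin: middle of underside; front (-x) faces the robot. Three pockets at y = -90, 0, 90 mm, 63 mm wide, 60 deep, lean 0.56 rad, mouths towards -x: axis (-0.531, 0, 0.847); foot of the contents 30 mm above the table. They hold two bottles and a tin in any order. Draw a bottle out along its own axis, at least 65 mm.
- crate: Plywood crate fixed to the table, 158 by 158 mm, 85 mm high, open on top; walls and two crossing dividers 6 mm thick and all 85 mm high. Four square cells of 70 mm centred at x, y = +-38 mm. Origin: middle of its underside, x and y along its walls. Two cells hold short tins; the two others, side by side or diagonal, are empty.
- packing_a: Empty crate cell with a block topped by grey foam (66 by 66 mm, fixed). The origin is the cell's centre at table height (z = 0), NOT the foam's top: that lies 12 to 52 mm above the table, unlike in the two cells and not given, so it must be felt for. The foam gives 0.25 mm per newton, 5 mm at most. Axes as the crate's.
- packing_b: Empty crate cell with a block topped by grey foam (66 by 66 mm, fixed). The origin is the cell's centre at table height (z = 0), NOT the foam's top: that lies 12 to 52 mm above the table, unlike in the two cells and not given, so it must be felt for. The foam gives 0.25 mm per newton, 5 mm at most. Axes as the crate's.
- tin_rack_mid (a point): Short steel tin with a brown band, 75 mm tall, 58 mm across (lid 50 mm), loose, to be left alone. This point is its centre, 37.5 mm from foot and top; z from foot to lid. It leans in the rack's third pocket.
- tin_c_mid (a point): Short steel tin with a brown band, 75 mm tall, 58 mm across (lid 50 mm), loose, to be left alone. This point is its centre, 37.5 mm from foot and top; z from foot to lid. It stands on the floor of a crate cell, its lid 4 mm below the crate's rim.
- tin_d_mid (a point): Short steel tin with a brown band, 75 mm tall, 58 mm across (lid 50 mm), loose, to be left alone. This point is its centre, 37.5 mm from foot and top; z from foot to lid. It stands on the floor of another crate cell, its lid 4 mm below the crate's rim.
- house: Bystander: card model of a small house with a grey pitched roof on a cork board 120 by 100 mm, about 75 mm high, loose, standing in front of the rack, nearer the robot. Origin at the centre of its underside, z up.

How it is judged (in metres and radians):
At the end, for the whole second after the job is handed in: Each of the two empty cells holds one tall bottle: its centre within 13 mm (seen from above) of the cell's centre, standing on the foam packing (pressing on it with over 0.5 N), upright within 0.08 rad, at rest (under 0.02 m/s); the three tins and the house are within 15 mm of where they began ((((horizontal distance between bottle_a_mid and packing_a below 0.013 m and contact force between bottle_a and packing_a above 0.5 N) and (horizontal distance between bottle_b_mid and packing_b below 0.013 m and contact force between bottle_b and packing_b above 0.5 N)) or ((horizontal distance between bottle_a_mid and packing_b below 0.013 m and contact force between bottle_a and packing_b above 0.5 N) and (horizontal distance between bottle_b_mid and packing_a below 0.013 m and contact force between bottle_b and packing_a above 0.5 N))) and angle between each of bottle_a_mid, bottle_b_mid's own z axis and vertical below 0.08 rad and linear speed of each of bottle_a, bottle_b below 0.02 m/s and distance of each of tin_rack_mid, tin_c_mid, tin_d_mid, house from where it was at the start of the episode below 0.015 m); the robot touches nothing.
It fails at once if bottle_a is rammed against the crate or its packing (over 25 N) (contact force between bottle_a and packing_a above 25 N or contact force between bottle_a and packing_b above 25 N or contact force between bottle_a and crate above 25 N).
It fails at once if bottle_a is dropped (falls untouched by the fingers faster than 0.3 m/s, about 5 mm of fall) (linear speed of bottle_a above 0.3 m/s and contact force between the fingers and bottle_a below 0.05 N).
It fails at once if bottle_b is rammed against the crate or its packing (over 25 N) (contact force between bottle_b and packing_a above 25 N or contact force between bottle_b and packing_b above 25 N or contact force between bottle_b and crate above 25 N).
It fails at once if bottle_b is dropped (falls untouched by the fingers faster than 0.3 m/s, about 5 mm of fall) (linear speed of bottle_b above 0.3 m/s and contact force between the fingers and bottle_b below 0.05 N).
It fails at once if a tin or the card house is moved by more than 15 mm (distance of any of tin_rack_mid, tin_c_mid, tin_d_mid, house from where it was at the start of the episode above 0.015 m).
It also fails if it takes over 69 s, if anything falls off the work surface, if the arm or the gripper's body presses on something with over 40 N, if the wrist force passes 120 N, or if a joint passes its speed limit or range.

## Working session

There is one attempt and no reset: what is moved stays moved. The work goes in short steps, Python scripts to look and compute and a tool call to move; the robot and the scene stay as the last step left them, time stands still between calls to the robot, and variables do not carry over. Pictures are saved under pics/ and viewed, at most 10 in all, crops included, and the job is handed in when it is done.

Besides the shell and the picture viewer there is one more tool, called as a command line: name --pt "numbers of a row" for each row, then --argument value for the rest. drive_tool: Moves the arm, as the interface text tells. Its arguments: {"type":"object","properties":{"targets":{"type":"array"}},"required":["targets"]}

```bash
mkdir -p pics; cat > h.py <<'E'
import numpy as np, cv2
from station import r, eyes, finish_job
def cam(n):
    f=eyes.grab_frame(n); fl=240/np.tan(np.radians(f["vertical_fov"])/2)
    f["K"]=np.array([[fl,0,f["cx"]],[0,fl,f["cy"]],[0,0,1.]]); f["D"]=np.array([f["k1"],0,0,0.]); return f
def world(f,uv,z=None):
    """world points of pixels from the z_map, or (z given) on the plane of height z"""
    uv=np.atleast_2d(np.array(uv,float))
    n=cv2.undistortPoints(uv[:,None],f["K"],f["D"],None,None,None)[:,0] if False else cv2.undistortPoints(uv[:,None],f["K"],f["D"])[:,0]
    d=np.c_[n,np.ones(len(n))]; R=np.array(f["R"]);t=np.array(f["t"])
    if z is None:
        s=f["z_map"][uv[:,1].astype(int),uv[:,0].astype(int)]
    else:
        c=-R.T@t; s=(z-c[2])/((d@R)[:,2])
    return (d*np.asarray(s)[:,None]-t)@R
E
sed -i 's/n=cv2.*if False else /n=/' h.py
python3 - <<'E'
from h import *
for n in("scene","top"):
    f=cam(n); np.savez(n+".npz",**{k:np.array(v) for k,v in f.items()})
    cv2.imwrite(f"pics/{n}.png",f["img"][...,::-1]); print(n,f["vertical_fov"],f["k1"],-np.array(f["R"]).T@f["t"],np.round(f["R"],2).tolist())
s=r.state();print({k:np.round(v,3) for k,v in s.items()})
E
```

```text
scene 48.045837131887794 -0.13540891636759883 [999.24080261 -62.00821444 786.18232567] [[0.03, 1.0, 0.01], [0.85, -0.02, -0.52], [-0.52, 0.02, -0.85]]
top 53.37118519084441 -0.025416285818318413 [465.33179349 -22.62689001 918.57046278] [[-0.01, -1.0, 0.02], [-0.99, 0.01, -0.14], [0.14, -0.02, -0.99]]
{'time': np.float64(0.1), 'qpos': array([-1.128,  0.333, -0.065,  1.461,  0.022,  1.35 , -0.089]), 'dq': array([-0.   , -0.003,  0.001, -0.003, -0.   ,  0.002, -0.002]), 'joint_torque': array([ 1.0000e-03, -6.2674e+01,  4.9000e-02, -3.9242e+01,  1.6000e-02,
        7.0000e-03, -0.0000e+00]), 'tool_pos': array([280.589, 558.118, 230.58 ]), 'ee_rot': array([ 0.231,  0.973, -0.001, -0.   ]), 'wrist_force': array([-0.039,  0.628,  0.119]), 'moment': array([ 0.025,  0.001, -0.017]), 'grasp_force': np.float64(0.0), 'gripper_width': np.float64(85.698)}
```

View pics/scene.png

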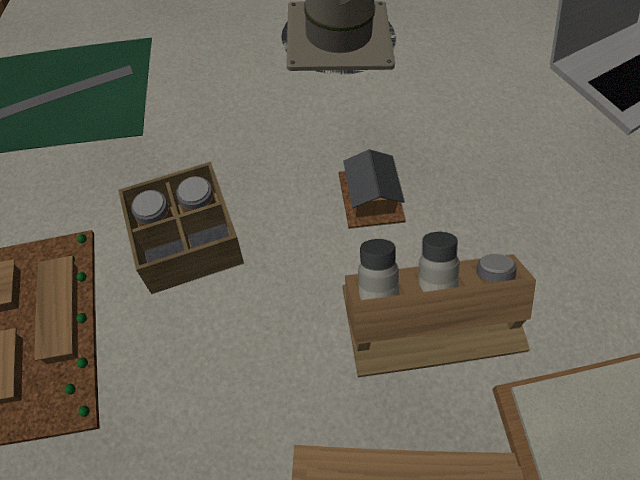

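View pics/top.png

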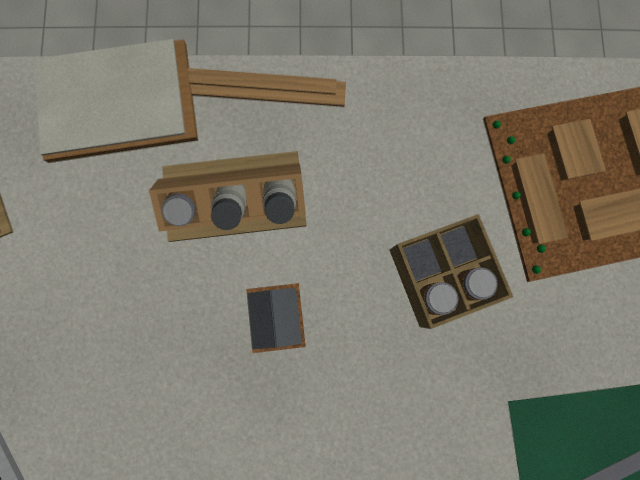

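```bash
cat > m.py <<'E'
from h import *
F={n:dict(np.load(n+".npz")) for n in("scene","top")}
vv,uu=np.mgrid[0:480,0:640]; uv=np.c_[uu.ravel(),vv.ravel()]
for n,f in F.items():
    P=world(f,uv).reshape(480,640,3); P[f["z_map"]==0]=np.nan; f["P"]=P
    print(n,"table z",np.nanmedian(P[...,2]))
def box(n,roi,lo,hi):
    P=F[n]["P"][roi[1]:roi[3],roi[0]:roi[2]].reshape(-1,3); P=P[(P[:,2]>lo)&(P[:,2]<hi)]
    return cv2.minAreaRect(P[:,:2].astype(np.float32)),len(P),np.median(P[:,2])
print("crate top",box("top",(370,200,530,340),81,92)); print("crate scene",box("scene",(100,150,260,300),81,92))
print("rack top",box("top",(140,140,320,250),20,140))
print("house board top",box("top",(235,270,320,365),4,200))
print("house z max",np.nanmax(F["top"]["P"][270:365,235:320,2]))
for name,px in dict(tin=[(178,210)],b1=[(228,212)],b2=[(279,206)],foamL=[(423,258),(424,262)],foamR=[(459,246)],edgeRackTop=[(160,170),(170,165),(300,155),(160,231),(305,226),(170,240),(303,232)]).items():
    print(name,[np.round(F["top"]["P"][v,u],0).tolist() for u,v in px])
for px in [(377,247),(440,241),(496,266),(163,250),(208,236),(346,290),(522,260),(534,280),(358,375),(528,350)]: print(px,np.round(F["scene"]["P"][px[1],px[0]],0))
E
python3 m.py
python3 - <<'E'
import cv2
a=cv2.imread('pics/top.png');b=cv2.imread('pics/scene.png')
A=cv2.resize(a[140:260,140:320],(800,533),interpolation=3);cv2.imwrite('pics/c1.png',A)
E
```

```text
scene table z 2.4642681530489616
top table z 0.17189439660858535
crate top (((528.0843505859375, -283.16259765625), (158.62362670898438, 159.8143310546875), 19.734773635864258), 1822, np.float64(83.85710300589078))
crate scene (((528.8084106445312, -281.0583190917969), (162.90623474121094, 159.3877410888672), 20.094850540161133), 2720, np.float64(84.50147087460489))
rack top (((691.878662109375, 142.68556213378906), (331.3140563964844, 185.35467529296875), 86.05624389648438), 7561, np.float64(90.6618849280032))
house board top (((450.70166015625, 37.5453987121582), (168.4791717529297, 151.97793579101562), 1.140335202217102), 3364, np.float64(58.76652011789181))
house z max 76.76036825447822
tin [[637.0, 204.0, 89.0]]
b1 [[623.0, 108.0, 138.0]]
b2 [[633.0, 23.0, 140.0]]
foamL [[556.0, -242.0, 23.0], [549.0, -244.0, 21.0]]
foamR [[579.0, -314.0, 17.0]]
edgeRackTop [[736.0, 266.0, 2.0], [745.0, 246.0, 6.0], [766.0, -10.0, 0.0], [615.0, 263.0, -3.0], [623.0, -19.0, -0.0], [595.0, 239.0, 11.0], [611.0, -15.0, -2.0]]
(377, 247) [627.  25. 136.]
(440, 241) [622. 114. 140.]
(496, 266) [644. 201. 102.]
(163, 250) [ 557. -314.   17.]
(208, 236) [ 535. -239.   22.]
(346, 290) [652. -16.  50.]
(522, 260) [581. 288.   0.]
(534, 280) [670. 253. 105.]
(358, 375) [771.  -2.  10.]
(528, 350) [742. 262.   9.]
```

View pics/c1.png

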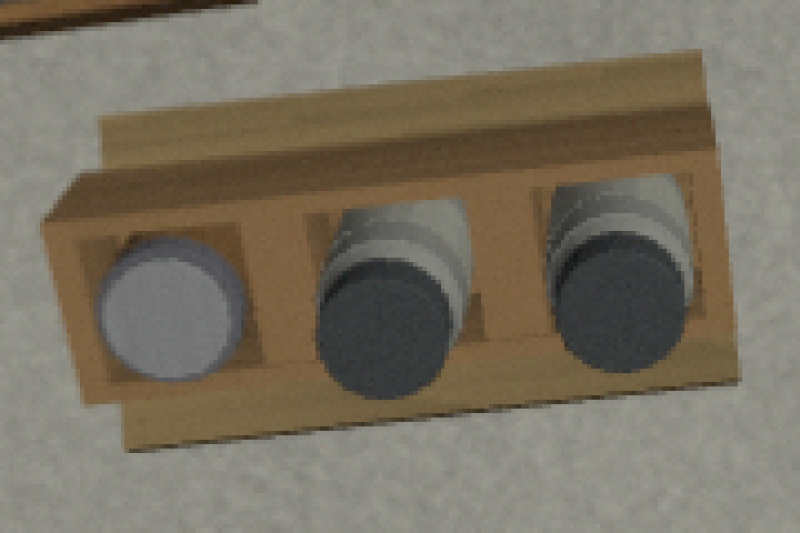

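```bash
cat > m2.py <<'E'
from h import *
from scipy.spatial.transform import Rotation as Ro
f=dict(np.load("top.npz")); c=lambda u,v:(140+u/4.444-.0,140+v/4.444)
b=[c(384,330),c(620,302)]
T=world(f,b,136); print("cap tops",T)
g=dict(np.load("scene.npz")); print("scene cap tops",world(g,[(377,246.5),(439.5,239)],136))
q=world(f,[c(100,115),c(702,50),c(127,450),c(740,382)],5); print(q)
for i,j in((0,1),(2,3)):
    d=q[i]-q[j]; print("yaw",np.arctan2(-d[0],d[1]),np.hypot(*d[:2]))
d=T[0]-T[1]; print("caps yaw",np.arctan2(-d[0],d[1]),np.hypot(*d[:2]))
R=Ro.from_quat(r.state()["ee_rot"]).as_matrix(); print(R.round(3))
E
python3 m2.py
```

```text
cap tops [[620.02373666 111.05589366 136.        ]
 [630.2181531   22.78138729 136.        ]]
scene cap tops [[626.36709501  24.7994537  136.        ]
 [616.29118734 114.65633099 136.        ]]
[[743.78466634 261.06973502   5.        ]
 [772.52699885  -5.95928072   5.        ]
 [593.68136618 243.69962465   5.        ]
 [621.91470085 -22.01843832   5.        ]]
yaw 0.10722466421824114 268.5714372841916
yaw 0.10585580725496267 267.21379113422773
caps yaw 0.11497606209017468 88.86120977414016
[[-0.893  0.449 -0.   ]
 [ 0.449  0.893 -0.001]
 [-0.    -0.001 -1.   ]]
```

drive_tool --pt "0 0 0 -0.144 85" --pt "0 0 0 -0.144 85" --pt "0 0 0 -0.143 85" --pt "0 0 0 -0.143 85" --pt "-25 -50 0 0 85" --pt "-25 -50 0 0 85" --pt "-25 -50 0 0 85" --pt "-25 -50 0 0 85"

```text
time: 1.1
tool_pos: [402.4, 368.6, 231.1]
ee_rot: [-0.054, 0.999, -0.0, -0.0]
wrist_force: [0.8, 0.5, -0.1]
gripper_width: 84.8
grasp_force: 0.0
```

drive_tool --pt "-27 -52 0 0 85" --pt "-27 -52 0 0 85" --pt "-27 -52 0 0 85" --pt "-27 -52 0 0 85" --pt "-27 -52 0 0 85" --pt "-27 -52 0 0 85" --pt "-27 -52 0 0 85" --pt "0 0 0 0 85"

```text
time: 2.1
tool_pos: [630.0, 22.9, 230.4]
ee_rot: [-0.05, 0.999, -0.001, -0.0]
wrist_force: [-0.9, 1.0, -0.2]
gripper_width: 85.0
grasp_force: 0.0
```

```bash
cat >> h.py <<'E'
from scipy.spatial.transform import Rotation as Ro
def rel(p):
    "tool-axes shift to bring the TCP to world p"
    s=r.state(); R=Ro.from_quat(s["ee_rot"]).as_matrix()
    print("t",round(s["time"],2),"tcp",np.round(s["tool_pos"],1),"R",R[:2,:2].round(3).tolist(),"F",np.round(s["wrist_force"],1),"w",round(float(s["gripper_width"]),1),"q7",s["qpos"][6].round(2),"shift",np.round(R.T@(np.array(p)-s["tool_pos"]),1))
E
python3 -c "
from h import *
rel([633.5,23.5,105])"
```

```text
t 2.1 tcp [630.   22.9 230.4] R [[-0.995, -0.1], [-0.1, 0.995]] F [-0.9  1.  -0.2] w 85.0 q7 1.63 shift [ -3.7   0.6 125.4]
```

drive_tool --pt "0 0 0 0.184 85" --pt "0 0 0 0.184 85" --pt "0 0 0 0.184 85" --pt "0 0 0 0.184 85" --pt "0 0 0 0.184 85" --pt "0 0 0 0.184 85" --pt "0 0 0 0.184 85" --pt "0 0 0 0.184 85"

```text
time: 3.1
tool_pos: [628.5, 29.8, 230.9]
ee_rot: [0.632, 0.775, -0.0, -0.0]
wrist_force: [-0.5, 0.7, -0.5]
gripper_width: 84.8
grasp_force: 0.0
```

drive_tool --pt "0 0 0 0.184 85" --pt "0 0 0 0.184 85" --pt "0 0 0 0.184 85" --pt "0 0 0 0.184 85" --pt "0 0 0 0.184 85" --pt "0 0 0 0.184 85" --pt "0 0 0 0.184 85" --pt "0 0 0 0.184 85"

```text
time: 4.1
tool_pos: [628.5, 29.8, 230.9]
ee_rot: [0.989, 0.15, -0.0, -0.0]
wrist_force: [0.2, 0.1, 0.1]
gripper_width: 84.8
grasp_force: 0.0
```

drive_tool --pt "0 0 0 0.184 85" --pt "3.7 -0.6 20 0 85" --pt "0 0 20 0 85" --pt "0 0 20 0 85" --pt "0 0 20 0 85" --pt "0 0 20 0 85" --pt "0 0 15 0 85" --pt "0 0 0 0 85"

```text
time: 5.1
tool_pos: [631.9, 29.9, 115.0]
ee_rot: [0.998, 0.061, -0.001, 0.0]
wrist_force: [-0.7, -0.1, 0.7]
gripper_width: 84.9
grasp_force: 0.0
```

```bash
python3 -c "
from h import *
rel([633.5,23.5,105])
f=cam('scene');a=cv2.resize(f['img'][160:340,310:550,::-1],(800,600),interpolation=3)
b=cam('top')['img'][140:260,160:340,::-1];b=cv2.resize(b,(600,400),interpolation=3)
a=cv2.resize(a,(533,400));cv2.imwrite('pics/p4.png',cv2.resize(np.hstack([a,b]),(800,283)))"
```

```text
t 5.1 tcp [631.9  29.9 115. ] R [[0.993, 0.122], [0.122, -0.993]] F [-0.7 -0.1  0.7] w 84.9 q7 -1.3 shift [ 0.8  6.6 10. ]
```

View pics/p4.png

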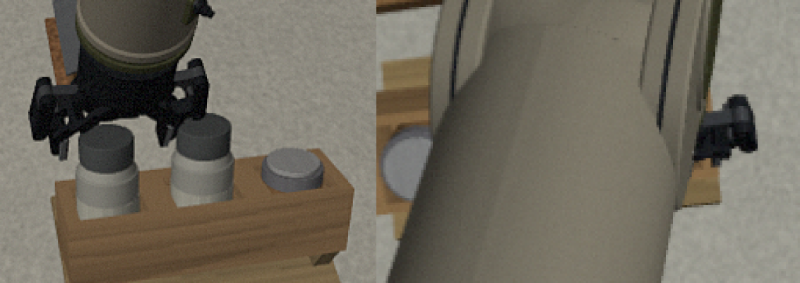

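drive_tool --pt "0.8 6.6 0 0.014 85" --pt "0 0 10 0 85" --pt "0 0 0 0 40" --pt "0 0 0 0 40" --pt "0 0 0 0 40" --pt "0 0 0 0 40" --pt "0 0 0 0 40" --pt "0 0 0 0 40"

```text
time: 6.2
tool_pos: [634.2, 23.8, 106.6]
ee_rot: [0.999, 0.054, 0.0, -0.0]
wrist_force: [-2.8, 1.4, 5.4]
gripper_width: 48.4
grasp_force: 62.1
```

drive_tool --pt "0 0 0 0 40" --pt "0 0 0 0 40" --pt "-5.3 0 -8.5 0 40" --pt "-5.3 0 -8.5 0 40" --pt "0 0 0 0 40" --pt "0 0 0 0 40" --pt "0 0 0 0 40" --pt "0 0 0 0 40"

```text
time: 7.2
tool_pos: [623.6, 22.5, 123.2]
ee_rot: [0.999, 0.054, -0.0, -0.0]
wrist_force: [1.1, 0.1, -1.9]
gripper_width: 48.8
grasp_force: 62.5
```

```bash
python3 -c "
from h import *
rel([633.5,23.5,105]);print(r.state()['grasp_force'])"
```

```text
t 7.2 tcp [623.6  22.5 123.2] R [[0.994, 0.108], [0.108, -0.994]] F [ 1.1  0.1 -1.9] w 48.8 q7 -1.31 shift [ 9.9  0.  18.2]
62.476136684417725
```

drive_tool --pt "-6.4 0 -10.2 0 40" --pt "-6.4 0 -10.2 0 40" --pt "-6.4 0 -10.2 0 40" --pt "-6.4 0 -10.2 0 40" --pt "-6.4 0 -10.2 0 40" --pt "-6.4 0 -10.2 0 40" --pt "0 0 -20 0 40" --pt "0 0 -20 0 40"

```text
time: 8.2
tool_pos: [584.9, 18.2, 225.4]
ee_rot: [0.999, 0.054, -0.0, -0.0]
wrist_force: [0.3, -0.2, -3.2]
gripper_width: 48.6
grasp_force: 62.6
```

drive_tool --pt "0 20 0 0 40" --pt "0 30 0 0 40" --pt "0 30 0 0 40" --pt "0 30 0 0 40" --pt "0 20 0 0 40" --pt "0 0 0 0 40" --pt "0 0 0 0 40" --pt "0 0 0 0 40"

```text
time: 9.2
tool_pos: [599.5, -109.7, 224.5]
ee_rot: [0.999, 0.055, -0.0, -0.0]
wrist_force: [-0.0, -0.5, -3.7]
gripper_width: 48.4
grasp_force: 62.9
```

```bash
python3 -c "
from h import *
rel([633.5,23.5,105])
f=cam('scene');a=cv2.resize(f['img'][100:400,160:560,::-1],(800,600),interpolation=3)
np.savez('s2.npz',**{k:np.array(v) for k,v in f.items()})
cv2.imwrite('pics/p5.png',a)"
```

```text
t 9.2 tcp [ 599.5 -109.7  224.5] R [[0.994, 0.109], [0.109, -0.994]] F [-0.  -0.5 -3.7] w 48.4 q7 -1.13 shift [  48.4 -128.6  119.6]
```

View pics/p5.png

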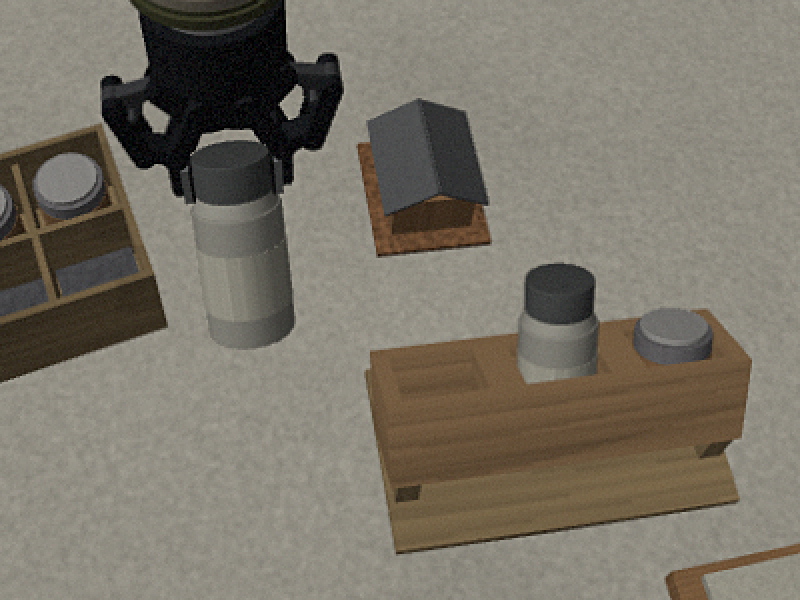

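```bash
cat > tilt.py <<'E'
from h import *
from scipy.optimize import least_squares
def fit(f,roi,p0,ax0):
    "fit a cylinder r=29 to the body (white pixels) in roi=(u0,v0,u1,v1); returns axis point, axis"
    u0,v0,u1,v1=roi; vv,uu=np.mgrid[v0:v1,u0:u1]; P=world(f,np.c_[uu.ravel(),vv.ravel()])
    P=P[np.linalg.norm(P-p0,axis=1)<75]
    def res(x):
        a=np.array([x[2],x[3],1]);a/=np.linalg.norm(a); d=P-[x[0],x[1],p0[2]]
        return np.linalg.norm(np.cross(d,a),axis=1)-29
    s=least_squares(res,[p0[0],p0[1],ax0[0],ax0[1]],loss="soft_l1",f_scale=2)
    return s.x,np.sqrt(np.mean(np.clip(s.fun,-5,5)**2)),len(P),P[:,2].min(),P[:,2].max()
E
python3 - <<'E'
from tilt import *
f=dict(np.load("s2.npz"))
t=np.array([599.5,-109.7,243.5]) # grasp pt
for ax in((0,0),(-.6,-.07)):
    a=np.array([*ax,1]);a/=np.linalg.norm(a)
    print(fit(f,(260,200,302,272),t-55*a,ax))
# rack side and surfaces in scene crop
for px in [(373,352),(385,475),(480,360),(710,315),(748,362),(400,545)]:
    u,v=px[0]/2+160,px[1]/2+100; print(px,world(f,[(u+1,v+1)]).round(0))
E
```

```text
Traceback (most recent call last):
numpy._core._exceptions._UFuncOutputCastingError: Cannot cast ufunc 'divide' output from dtype('float64') to dtype('int64') with casting rule 'same_kind'
```

```bash
python3 - <<'E'
from tilt import *
f=dict(np.load("s2.npz"))
t=np.array([599.5,-109.7,243.5]) # grasp pt
for ax in((0,0),(-.6,-.07)):
    a=np.array([*ax,1.]);a/=np.linalg.norm(a)
    print(fit(f,(260,200,302,272),t-55*a,ax))
for px in [(373,352),(385,475),(480,360),(710,315),(748,362),(400,545)]:
    u,v=px[0]/2+160,px[1]/2+100; print(px,world(f,[(u+1,v+1)]).round(0))
E
```

```text
(array([ 6.33176109e+02, -1.04556185e+02, -6.71045398e-01, -9.11598742e-02]), np.float64(1.3826966968429304), 2629, np.float64(154.8604732111936), np.float64(251.74562682223944))
(array([ 6.27720980e+02, -1.05312677e+02, -6.56855399e-01, -8.88278600e-02]), np.float64(1.3972744743716892), 2891, np.float64(154.8604732111936), np.float64(251.74562682223944))
(373, 352) [[640. -14.  70.]]
(385, 475) [[715.  -6.  11.]]
(480, 360) [[652.  64.  77.]]
(710, 315) [[617. 247.  74.]]
(748, 362) [[671. 255. 101.]]
(400, 545) [[770.   2.  13.]]
```

drive_tool --pt "0 0 0 -0.186 40" --pt "0 0 0 -0.186 40" --pt "0 0 0 -0.186 40" --pt "0 0 0 -0.186 40" --pt "0 0 0 -0.186 40" --pt "0 0 0 -0.186 40" --pt "0 0 0 -0.186 40" --pt "0 0 0 -0.186 40"

```text
time: 10.25
tool_pos: [599.5, -110.4, 224.5]
ee_rot: [0.696, 0.718, 0.0, 0.0]
wrist_force: [-0.4, 0.3, -3.1]
gripper_width: 48.5
grasp_force: 62.7
```

drive_tool --pt "0 0 0 -0.083 40" --pt "-8 31 0 0 40" --pt "-7 31 0 0 40" --pt "-7 31 0 0 40" --pt "0 0 30 0 40" --pt "0 0 30 0 40" --pt "0 0 25 0 40" --pt "0 0 10 0 40"

```text
time: 11.25
tool_pos: [693.5, -122.0, 127.7]
ee_rot: [0.668, 0.745, -0.001, -0.001]
wrist_force: [0.1, -0.1, -2.9]
gripper_width: 48.4
grasp_force: 63.8
```

drive_tool --pt "0 0 0 0 40" --pt "6 0 0 0 40" --pt "6 0 0 0 40" --pt "6 0 0 0 40" --pt "6 0 0 0 40" --pt "6 0 0 0 40" --pt "6 0 0 0 40" --pt "0 0 0 0 40"

```text
time: 12.25
tool_pos: [690.6, -88.1, 130.0]
ee_rot: [0.668, 0.744, -0.0, 0.001]
wrist_force: [2.7, -5.0, -3.8]
gripper_width: 48.6
grasp_force: 63.9
```

```bash
cat >> h.py <<'E'
def rk(p=None):
    s=r.state(); p=s["tool_pos"] if p is None else p; c,n=np.cos(.108),np.sin(.108); d=np.array(p)[:2]-[683,119]
    print("rack xy",np.round([c*d[0]+n*d[1],-n*d[0]+c*d[1]],1),"F rack",np.round([[c,n],[-n,c]]@s["wrist_force"][:2],1),s["wrist_force"][2].round(1))
E
python3 -c "
from h import *
rel([633.5,23.5,105]);rk()"
```

```text
t 12.25 tcp [690.6 -88.1 130. ] R [[-0.107, 0.994], [0.994, 0.107]] F [ 2.7 -5.  -3.8] w 48.6 q7 0.36 shift [117.1 -44.9  24.7]
rack xy [ -14.8 -206.7] F rack [ 2.2 -5.3] -3.8
```

drive_tool --pt "5 0 0 0 40" --pt "5 0 0 0 40" --pt "5 0 0 0 40" --pt "5 0 0 0 40" --pt "5 0 0 0 40" --pt "5 0 0 0 40" --pt "5 0 0 0 40" --pt "0 0 0 0 40"

```text
time: 13.25
tool_pos: [686.6, -52.9, 129.7]
ee_rot: [0.668, 0.744, -0.0, 0.0]
wrist_force: [1.2, -4.5, -2.5]
gripper_width: 48.7
grasp_force: 65.8
```

drive_tool --pt "2 0 0 0 40" --pt "2 0 0 0 40" --pt "0 0 0 0 40" --pt "0 0 0 0 40" --pt "0 0 0 0 40" --pt "0 0 0 0 40" --pt "0 0 0 0 40" --pt "0 0 0 0 40"

```text
time: 14.25
tool_pos: [686.2, -48.6, 129.6]
ee_rot: [0.668, 0.744, -0.0, 0.0]
wrist_force: [1.1, -5.9, 0.1]
gripper_width: 48.4
grasp_force: 66.1
```

```bash
python3 -c "
from h import *
rel([633.5,23.5,105]);rk()"
```

```text
t 14.25 tcp [686.2 -48.6 129.6] R [[-0.108, 0.994], [0.994, 0.108]] F [ 1.1 -5.9  0.1] w 48.4 q7 0.3 shift [ 77.3 -44.6  24.6]
rack xy [ -14.9 -166.9] F rack [ 0.5 -6. ] 0.1
```

drive_tool --pt "2 0 0 0 40" --pt "0 0 0 0 40" --pt "0 0 0 0 40" --pt "2 0 0 0 40" --pt "0 0 0 0 40" --pt "0 0 0 0 40" --pt "0 0 0 0 40" --pt "0 0 0 0 40"

```text
time: 15.25
tool_pos: [685.7, -44.3, 129.4]
ee_rot: [0.668, 0.744, 0.0, -0.0]
wrist_force: [0.2, -4.5, -1.9]
gripper_width: 48.5
grasp_force: 66.5
```

```bash
python3 -c "
from h import *
from tilt import fit
rel([633.5,23.5,105]);rk()
f=cam('scene')
np.savez('s3.npz',**{k:np.array(v) for k,v in f.items()})
g=np.array([*r.state()['tool_pos']])+[0,0,19]
R=np.array(f['R']);
for k in(40,115):
    c=R@(g-[0,0,k])+f['t']; print(k,np.array([c[0]/c[2],c[1]/c[2]])*f['K'][0,0]+[f['cx'],f['cy']])
a=f['img'][150:330,220:460,::-1];cv2.imwrite('pics/p6.png',cv2.resize(a,(800,600),interpolation=3))"
```

```text
t 15.25 tcp [685.7 -44.3 129.4] R [[-0.108, 0.994], [0.994, 0.108]] F [ 0.2 -4.5 -1.9] w 48.5 q7 0.29 shift [ 73.  -44.5  24.5]
rack xy [ -15.  -162.6] F rack [-0.3 -4.5] -1.9
40 [328.61669174 294.77196154]
115 [328.00995386 315.95214425]
```

View pics/p6.png

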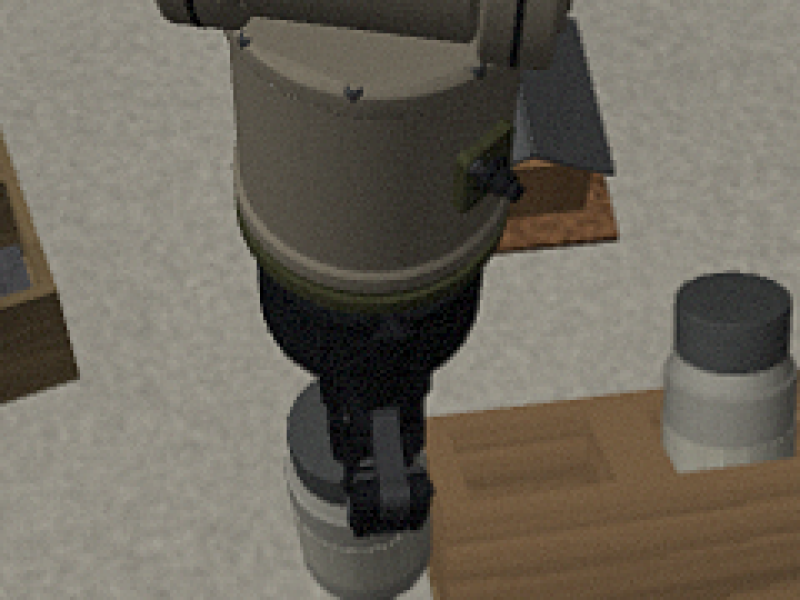

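```bash
cat >> tilt.py <<'E'
def body(f,g,ax0=(0,0),ztab=12,sel=None):
    "g: grasp point. White body pixels only"
    vv,uu=np.mgrid[0:480,0:640]; P=world(f,np.c_[uu.ravel(),vv.ravel()]); c=f["img"].reshape(-1,3).astype(int)
    a=np.array([*ax0,1.]);a/=np.linalg.norm(a); m=g-65*a
    ok=(np.linalg.norm(P-m,axis=1)<62)&(c.max(1)-c.min(1)<35)&(c.mean(1)>85)&(P[:,2]>ztab)
    if sel is not None: ok&=sel(P)
    P=P[ok]
    def res(x):
        a=np.array([x[2],x[3],1]);a/=np.linalg.norm(a); d=P-[x[0],x[1],m[2]]
        return np.linalg.norm(np.cross(d,a),axis=1)-29
    s=least_squares(res,[m[0],m[1],*ax0],loss="soft_l1",f_scale=1.5)
    x=s.x; top=x[:2]+x[2:]*(g[2]-m[2])
    print("mid",x[:2].round(1),"tan",x[2:].round(3),"at grasp z",top.round(1),"rms",np.sqrt(np.mean(np.clip(s.fun,-4,4)**2)).round(2),len(P),P[:,2].min().round(),P[:,2].max().round())
E
python3 -c "
from tilt import *
f=dict(np.load('s3.npz'));g=np.array([685.7,-44.3,148.4]);rk(g)
body(f,g);body(f,g,(0,-.2))"
```

```text
rack xy [ -14.9 -162.6] F rack [ 0.9 -4.8] -2.1
mid [684.4 -44.6] tan [ 0.002 -0.045] at grasp z [684.5 -47.5] rms 1.26 405 40.0 138.0
mid [684.4 -44.7] tan [ 0.002 -0.057] at grasp z [684.5 -48.3] rms 1.17 377 40.0 136.0
```

drive_tool --pt "1 0 0 0 40" --pt "1 0 0 0 40" --pt "1 0 0 0 40" --pt "1 0 0 0 40" --pt "1 0 0 0 40" --pt "0 0 0 0 40" --pt "0 0 0 0 40" --pt "0 0 0 0 40"

```text
time: 16.3
tool_pos: [685.2, -39.4, 129.5]
ee_rot: [0.668, 0.744, 0.0, 0.0]
wrist_force: [-0.1, -4.2, -0.5]
gripper_width: 48.0
grasp_force: 66.8
```

```bash
python3 -c "
from tilt import *
rel([633.5,23.5,105]);rk()
f=cam('scene');g=r.state()['tool_pos']+[0,0,19]
body(f,g);body(f,g,(0,-.2))"
```

```text
t 16.3 tcp [685.2 -39.4 129.5] R [[-0.108, 0.994], [0.994, 0.108]] F [-0.1 -4.2 -0.5] w 48.0 q7 0.29 shift [ 68.1 -44.7  24.5]
rack xy [ -14.9 -157.7] F rack [-0.6 -4.2] -0.5
mid [684.5 -42.7] tan [-0.003 -0.008] at grasp z [684.3 -43.2] rms 1.33 485 39.0 139.0
mid [684.4 -43. ] tan [-0.013 -0.042] at grasp z [683.6 -45.7] rms 1.08 413 39.0 136.0
```

drive_tool --pt "1 0 0 0 40" --pt "0 0 0 0 40" --pt "0 0 0 0 40" --pt "1 0 0 0 40" --pt "0 0 0 0 40" --pt "0 0 0 0 40" --pt "0 0 0 0 40" --pt "0 0 0 0 40"

```text
time: 17.35
tool_pos: [685.0, -37.3, 129.5]
ee_rot: [0.668, 0.744, 0.0, 0.0]
wrist_force: [0.8, -5.0, -0.7]
gripper_width: 48.7
grasp_force: 67.0
```

```bash
python3 -c "
from tilt import *
rk()
f=cam('scene');g=r.state()['tool_pos']+[0,0,19]
body(f,g);body(f,g,(0,-.2))"
```

```text
rack xy [ -14.9 -155.6] F rack [ 0.3 -5. ] -0.7
mid [684.4 -42. ] tan [-0.005  0.012] at grasp z [684.1 -41.3] rms 1.3 527 41.0 139.0
mid [684.4 -42.3] tan [-0.014 -0.023] at grasp z [683.5 -43.7] rms 1.02 437 41.0 137.0
```

drive_tool --pt "-20 0 0 0 40" --pt "-20 0 -16 0 40" --pt "-15 -10 -40 0 40" --pt "-20 -20 -40 0 40" --pt "-45 -25 0 0 40" --pt "-45 -25 0 0 40" --pt "-45 -25 0 0 40" --pt "-20 -10 0 0 40"

```text
time: 18.4
tool_pos: [592.9, -283.5, 227.0]
ee_rot: [0.67, 0.742, -0.0, 0.001]
wrist_force: [1.1, -0.6, -3.4]
gripper_width: 48.6
grasp_force: 67.0
```

```bash
python3 -c "
from tilt import *
t=dict(np.load('top.npz')); q=world(t,[(391.5,249),(478.5,217.5),(510.5,296),(427.5,327),(454,271)],85)
print(q.round(1),q[:4].mean(0)); print([np.degrees(np.arctan2(*(q[a]-q[b])[1::-1])) for a,b in((0,1),(3,2),(0,3),(1,2))])
rel([576.9,-305.1,225])
f=cam('scene');g=r.state()['tool_pos']+[0,0,19]
body(f,g);body(f,g,(0,-.2));body(f,g,(0,.2))
rel([576.9,-305.1,225])"
```

```text
[[ 566.1 -171.8   85. ]
 [ 621.8 -330.4   85. ]
 [ 481.5 -379.2   85. ]
 [ 429.8 -230.1   85. ]
 [ 526.3 -281.1   85. ]] [ 524.77892879 -277.87162309   85.        ]
[np.float64(109.3654311994779), np.float64(109.12514810802195), np.float64(23.177916018992505), np.float64(19.20177348814146)]
t 18.4 tcp [ 592.9 -283.5  227. ] R [[-0.102, 0.995], [0.995, 0.102]] F [ 1.1 -0.6 -3.4] w 48.6 q7 0.66 shift [-19.9 -18.2   2. ]
mid [ 593.4 -285.8] tan [-0.054 -0.072] at grasp z [ 589.9 -290.5] rms 0.89 209 143.0 232.0
mid [ 593.4 -285.9] tan [-0.054 -0.072] at grasp z [ 589.9 -290.5] rms 0.89 209 143.0 232.0
mid [ 593.4 -285.9] tan [-0.054 -0.072] at grasp z [ 589.9 -290.5] rms 0.89 209 143.0 232.0
t 18.45 tcp [ 592.2 -285.3  226.9] R [[-0.101, 0.995], [0.995, 0.101]] F [-2.1 -1.9 -2.6] w 48.6 q7 0.66 shift [-18.1 -17.2   1.9]
```

```bash
python3 -c "
from tilt import *
f=cam('scene')
np.savez('s4.npz',**{k:np.array(v) for k,v in f.items()})
a=f['img'][110:310,70:330,::-1];cv2.imwrite('pics/p7.png',cv2.resize(a,(780,600),interpolation=3))"
```

```text
(no output)
```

View pics/p7.png

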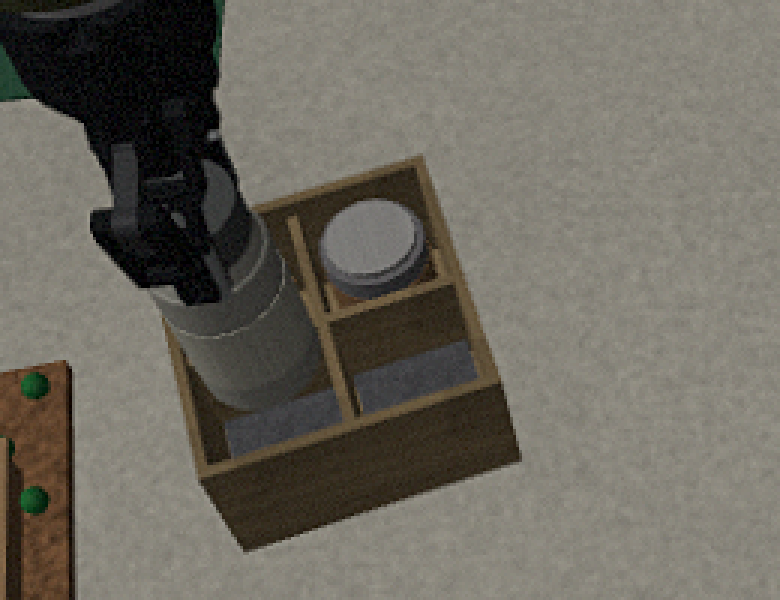

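```bash
sed -i 's/c.mean(1)>85/c.mean(1)>thr/; s/ztab=12/ztab=12,thr=85/' tilt.py; python3 -c "
from tilt import *
f=dict(np.load('s4.npz'));g=np.array([592.2,-285.3,245.9])
for t in (55,65,75): body(f,g,thr=t,ztab=115)
body(f,g,thr=65,ztab=115,sel=lambda P:P[:,2]<218)
"
```

```text
mid [ 591.9 -288.9] tan [-0.012 -0.056] at grasp z [ 591.1 -292.6] rms 1.0 1302 137.0 236.0
mid [ 592.  -288.8] tan [-0.019 -0.055] at grasp z [ 590.7 -292.4] rms 0.92 682 137.0 235.0
mid [ 592.3 -288.3] tan [-0.039 -0.072] at grasp z [ 589.7 -293. ] rms 0.89 382 139.0 235.0
mid [ 592.  -288.9] tan [-0.    -0.032] at grasp z [ 592. -291.] rms 0.64 539 137.0 218.0
```

drive_tool --pt "-8 -8 0 0 40" --pt "-7 -8.5 0 0 40" --pt "0 0 0 0 40" --pt "0 0 15 0 40" --pt "0 0 15 0 40" --pt "0 0 5 0 40" --pt "0 0 0 0 40" --pt "0 0 0 0 40"

```text
time: 19.5
tool_pos: [580.9, -295.2, 190.9]
ee_rot: [0.668, 0.744, 0.0, 0.0]
wrist_force: [0.5, -1.3, -2.8]
gripper_width: 48.4
grasp_force: 67.0
```

```bash
python3 -c "
from tilt import *
rel([577,-304.5,190])
f=cam('scene');g=r.state()['tool_pos']+[0,0,19]
for t in (55,65): body(f,g,thr=t,ztab=80)
body(f,g,thr=60,ztab=80,sel=lambda P:P[:,2]<g[2]-28)
c=dict(np.load('scene.npz'));vv,uu=np.mgrid[150:300,100:260];P=world(c,np.c_[uu.ravel(),vv.ravel()])
P=P[(P[:,2]<40)]; q=(P[:,:2]-[528.5,-281.5])@np.array([[.940,-.340],[.340,.940]])
for k in(1,-1):
    o=(abs(q[:,0]-38)<28)&(abs(q[:,1]-38*k)<28);print('foam',k,np.percentile(P[o,2],[10,50,90]),o.sum())
"
```

```text
t 19.5 tcp [ 580.9 -295.2  190.9] R [[-0.108, 0.994], [0.994, 0.108]] F [ 0.5 -1.3 -2.8] w 48.4 q7 0.69 shift [-8.8 -4.8  0.9]
mid [ 580.7 -298.5] tan [-0.008 -0.058] at grasp z [ 580.2 -302.3] rms 1.03 1146 100.0 201.0
mid [ 580.8 -298.4] tan [-0.019 -0.061] at grasp z [ 579.6 -302.4] rms 0.91 597 102.0 199.0
mid [ 580.8 -298.5] tan [-0.    -0.034] at grasp z [ 580.8 -300.7] rms 0.69 677 101.0 182.0
foam 1 [20.43054231 22.09928804 23.67093763] 385
foam -1 [15.55006473 17.14767898 18.73111707] 324
```

drive_tool --pt "-6.3 -4.5 0 0 40" --pt "0 0 0 0 40" --pt "0 0 0 0 40" --pt "0 0 8 0 40" --pt "0 0 10 0 40" --pt "0 0 10 0 40" --pt "0 0 7 0 40" --pt "0 0 0 0 40"

```text
time: 20.55
tool_pos: [576.5, -301.6, 154.7]
ee_rot: [0.668, 0.744, -0.0, -0.001]
wrist_force: [0.3, -0.3, -3.4]
gripper_width: 48.3
grasp_force: 67.0
```

```bash
python3 -c "
from tilt import *
rel([577,-304.5,190])
f=cam('scene');g=r.state()['tool_pos']+[0,0,19]
for t in (55,65): body(f,g,thr=t,ztab=88)
body(f,g,thr=60,ztab=88,sel=lambda P:P[:,2]<g[2]-28)
"
```

```text
t 20.55 tcp [ 576.5 -301.6  154.7] R [[-0.108, 0.994], [0.994, 0.108]] F [ 0.3 -0.3 -3.4] w 48.3 q7 0.72 shift [ -2.9   0.1 -35.3]
mid [ 576.5 -304.7] tan [-0.013 -0.079] at grasp z [ 575.7 -309.9] rms 1.07 886 88.0 163.0
mid [ 576.6 -304.9] tan [-0.015 -0.064] at grasp z [ 575.6 -309.1] rms 1.02 459 88.0 163.0
mid [ 576.6 -304.9] tan [-0.004 -0.041] at grasp z [ 576.4 -307.6] rms 0.88 513 88.0 146.0
```

drive_tool --pt "0 0 6 0 40" --pt "0 0 6 0 40" --pt "0 0 6 0 40" --pt "0 0 6 0 40" --pt "0 0 5 0 40" --pt "0 0 3 0 40" --pt "0 0 0 0 40" --pt "0 0 0 0 40"

```text
time: 21.6
tool_pos: [576.9, -301.9, 123.7]
ee_rot: [0.668, 0.744, 0.0, 0.0]
wrist_force: [0.6, 0.6, -3.0]
gripper_width: 48.4
grasp_force: 67.0
```

drive_tool --pt "0 0 1 0 40" --pt "0 0 1 0 40" --pt "0 0 1 0 40" --pt "0 0 1 0 40" --pt "0 0 1 0 40" --pt "0 0 1 0 40" --pt "0 0 0 0 40" --pt "0 0 0 0 40"

```text
time: 22.6
tool_pos: [576.8, -301.8, 117.5]
ee_rot: [0.668, 0.744, 0.0, -0.0]
wrist_force: [-0.3, 0.5, -3.5]
gripper_width: 48.5
grasp_force: 67.0
```

drive_tool --pt "0 0 1 0 40" --pt "0 0 1 0 40" --pt "0 0 1 0 40" --pt "0 0 1 0 40" --pt "0 0 0 0 40" --pt "0 0 0 0 40" --pt "0 0 0 0 40" --pt "0 0 0 0 40"

```text
time: 23.6
tool_pos: [576.9, -301.8, 113.5]
ee_rot: [0.668, 0.744, 0.0, 0.0]
wrist_force: [0.3, 0.8, -3.5]
gripper_width: 48.3
grasp_force: 67.0
```

drive_tool --pt "0 0 1 0 40" --pt "0 0 1 0 40" --pt "0 0 1 0 40" --pt "0 0 0 0 40" --pt "0 0 0 0 40" --pt "0 0 0 0 40" --pt "0 0 0 0 40" --pt "0 0 0 0 40"

```text
time: 24.6
tool_pos: [576.8, -301.8, 110.5]
ee_rot: [0.668, 0.744, 0.0, -0.0]
wrist_force: [0.5, 0.5, -3.6]
gripper_width: 48.3
grasp_force: 67.0
```

drive_tool --pt "0 0 1 0 40" --pt "0 0 1 0 40" --pt "0 0 1 0 40" --pt "0 0 0 0 40" --pt "0 0 0 0 40" --pt "0 0 0 0 40" --pt "0 0 0 0 40" --pt "0 0 0 0 40"

```text
time: 25.6
tool_pos: [576.9, -301.8, 107.6]
ee_rot: [0.668, 0.744, 0.0, 0.0]
wrist_force: [-1.5, 0.9, 1.2]
gripper_width: 48.5
grasp_force: 67.0
```

drive_tool --pt "0 0 1 0 40" --pt "0 0 1 0 40" --pt "0 0 0 0 40" --pt "0 0 0 0 40" --pt "0 0 0 0 40" --pt "0 0 0 0 40" --pt "0 0 0 0 40" --pt "0 0 0 0 40"

```text
time: 26.6
tool_pos: [577.0, -302.0, 106.1]
ee_rot: [0.668, 0.744, 0.0, 0.0]
wrist_force: [-0.9, 1.3, 7.2]
gripper_width: 48.9
grasp_force: 67.8
```

drive_tool --pt "0 0 -1 0 40" --pt "0 0 0 0 40" --pt "0 0 0 0 50" --pt "0 0 0 0 53" --pt "0 0 0 0 57" --pt "0 0 0 0 62" --pt "0 0 0 0 66" --pt "0 0 0 0 66"

```text
time: 27.6
tool_pos: [576.9, -301.8, 106.5]
ee_rot: [0.668, 0.744, 0.0, 0.0]
wrist_force: [0.1, 1.0, -0.2]
gripper_width: 66.1
grasp_force: 0.0
```

```bash
python3 -c "
from tilt import *
rel([577,-304.5,190])
f=cam('scene');g=r.state()['tool_pos']+[0,0,19]
for t in (55,65): body(f,g,thr=t,ztab=80)
"
```

```text
t 27.6 tcp [ 576.9 -301.8  106.5] R [[-0.108, 0.994], [0.994, 0.108]] F [ 0.1  1.  -0.2] w 66.1 q7 0.74 shift [ -2.7  -0.1 -83.5]
mid [ 581.8 -301.6] tan [-0.15 -0.09] at grasp z [ 572.1 -307.5] rms 2.48 338 80.0 116.0
mid [ 584.4 -303.1] tan [-0.199 -0.048] at grasp z [ 571.5 -306.2] rms 3.04 200 80.0 116.0
```

drive_tool --pt "0 0 -42 0 70" --pt "0 0 -42 0 80" --pt "0 0 -42 0 85" --pt "58 13 0 0 85" --pt "58 13 0 0 85" --pt "58 13 0 0 85" --pt "58 13 0 0 85" --pt "58 13 0 0 85"

```text
time: 28.65
tool_pos: [610.2, -4.6, 232.8]
ee_rot: [0.668, 0.744, 0.0, 0.0]
wrist_force: [1.3, -0.5, 0.3]
gripper_width: 85.0
grasp_force: 0.0
```

drive_tool --pt "58 13 0 0 85" --pt "58 13 0 0 85" --pt "0 0 0 0.185 85" --pt "0 0 0 0.185 85" --pt "0 0 0 0.185 85" --pt "0 0 0 0.185 85" --pt "0 0 0 0.185 85" --pt "0 0 0 0.185 85"

```text
time: 29.65
tool_pos: [623.5, 111.6, 232.5]
ee_rot: [0.961, 0.278, 0.0, -0.0]
wrist_force: [-0.1, 0.3, -0.8]
gripper_width: 85.0
grasp_force: 0.0
```

drive_tool --pt "0 0 0 0.185 85" --pt "0 0 0 0.185 85" --pt "0 0 0 0.091 85" --pt "0 0 25 0 85" --pt "0 0 25 0 85" --pt "0 0 20 0 85" --pt "0 0 0 0 85" --pt "0 0 0 0 85"

```text
time: 30.65
tool_pos: [624.0, 111.6, 163.4]
ee_rot: [0.999, 0.054, 0.001, -0.0]
wrist_force: [-0.5, -0.3, -0.6]
gripper_width: 84.9
grasp_force: 0.0
```

```bash
python3 -c "
from tilt import *
rel([623.7,112.6,105])
f=cam('scene')
c=dict(np.load('s2.npz'));
b=f['img'].astype(int);a=f['img'][110:310,70:470,::-1];cv2.imwrite('pics/p8.png',cv2.resize(a,(800,400),interpolation=3))
for t in(65,85):
  body(f,np.array([577.,-304,125]),thr=t,ztab=87)
"
```

```text
t 30.65 tcp [624.  111.6 163.4] R [[0.994, 0.107], [0.107, -0.994]] F [-0.5 -0.3 -0.6] w 84.9 q7 -1.49 shift [-0.3 -1.1 58.4]
mid [ 587.6 -296.3] tan [-0.314 -0.188] at grasp z [ 567.2 -308.5] rms 1.63 314 87.0 117.0
mid [ 593.9 -298.7] tan [-0.466 -0.123] at grasp z [ 563.6 -306.7] rms 1.41 166 87.0 116.0
```

View pics/p8.png

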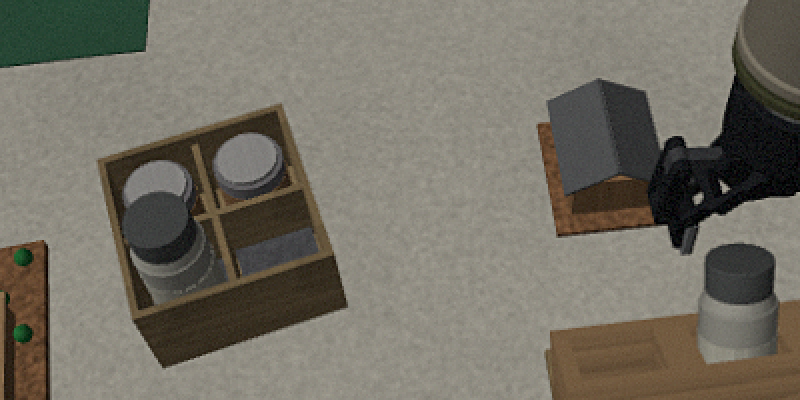

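drive_tool --pt "0 -1 25 0 85" --pt "0 0 25 0 85" --pt "0 0 8 0 85" --pt "0 0 0 0 40" --pt "0 0 0 0 40" --pt "0 0 0 0 40" --pt "0 0 0 0 40" --pt "0 0 0 0 40"

```text
time: 31.7
tool_pos: [624.2, 112.8, 106.1]
ee_rot: [0.999, 0.054, 0.001, -0.0]
wrist_force: [-1.5, 1.4, 6.0]
gripper_width: 48.6
grasp_force: 61.2
```

drive_tool --pt "0 0 0 0 40" --pt "0 0 0 0 40" --pt "-5.3 0 -8.5 0 40" --pt "-5.3 0 -8.5 0 40" --pt "-5.3 0 -8.5 0 40" --pt "-6.4 0 -10.2 0 40" --pt "-6.4 0 -10.2 0 40" --pt "-6.4 0 -10.2 0 40"

```text
time: 32.7
tool_pos: [587.6, 108.7, 161.2]
ee_rot: [0.999, 0.054, -0.0, -0.0]
wrist_force: [0.1, -0.1, -3.9]
gripper_width: 48.5
grasp_force: 62.7
```

```bash
python3 -c "
from tilt import *
rel([623.7,112.6,105]);print(r.state()['grasp_force'])
t=dict(np.load('scene.npz'));print('cap1 scene',world(t,[(70+160/2,110+217/2)],141))"
```

```text
t 32.7 tcp [587.6 108.7 161.2] R [[0.994, 0.108], [0.108, -0.994]] F [ 0.1 -0.1 -3.9] w 48.5 q7 -1.51 shift [36.3  0.  56.2]
62.69650340080261
cap1 scene [[ 575.28681518 -299.50745542  141.        ]]
```

drive_tool --pt "-6.4 0 -10.2 0 40" --pt "0 0 -25 0 40" --pt "0 0 -30 0 40" --pt "10 30 0 0 40" --pt "22 50 0 0 40" --pt "22 50 0 0 40" --pt "22 50 0 0 40" --pt "22 50 0 0 40"

```text
time: 33.7
tool_pos: [704.4, -110.9, 225.7]
ee_rot: [0.999, 0.054, -0.001, -0.0]
wrist_force: [1.0, 1.1, -3.3]
gripper_width: 48.8
grasp_force: 63.1
```

drive_tool --pt "0 10 0 -0.185 40" --pt "0 0 0 -0.185 40" --pt "0 0 0 -0.185 40" --pt "0 0 0 -0.185 40" --pt "0 0 0 -0.185 40" --pt "0 0 0 -0.185 40" --pt "0 0 0 -0.185 40" --pt "0 0 0 -0.185 40"

```text
time: 34.7
tool_pos: [704.6, -119.8, 225.6]
ee_rot: [0.699, 0.715, -0.001, -0.001]
wrist_force: [0.3, 0.4, -3.8]
gripper_width: 48.8
grasp_force: 63.9
```

```bash
python3 -c "
from tilt import *
rel([694,-121,129]);rk()"
```

```text
t 34.7 tcp [ 704.6 -119.8  225.6] R [[-0.023, 1.0], [1.0, 0.023]] F [ 0.3  0.4 -3.8] w 48.8 q7 0.27 shift [ -1.  -10.5  96.6]
rack xy [  -4.3 -239.7] F rack [0.3 0.3] -3.8
```

drive_tool --pt "0 -10.5 0 -0.085 40" --pt "0 0 35 0 40" --pt "0 0 35 0 40" --pt "0 0 26 0 40" --pt "0 0 0 0 40" --pt "8 0 0 0 40" --pt "8 0 0 0 40" --pt "6 0 0 0 40"

```text
time: 35.7
tool_pos: [693.1, -97.0, 130.9]
ee_rot: [0.67, 0.743, 0.001, 0.0]
wrist_force: [-0.1, -0.2, -3.3]
gripper_width: 49.0
grasp_force: 63.8
```

drive_tool --pt "6 0 0 0 40" --pt "6 0 0 0 40" --pt "6 0 0 0 40" --pt "6 0 0 0 40" --pt "6 0 0 0 40" --pt "6 0 0 0 40" --pt "6 0 0 0 40" --pt "0 0 0 0 40"

```text
time: 36.7
tool_pos: [688.7, -57.2, 130.4]
ee_rot: [0.67, 0.742, -0.0, 0.001]
wrist_force: [1.6, -4.4, -2.0]
gripper_width: 48.6
grasp_force: 65.4
```

```bash
python3 -c "
from tilt import *
rel([694,-121,129]);rk()"
```

```text
t 36.7 tcp [688.7 -57.2 130.4] R [[-0.101, 0.995], [0.995, 0.101]] F [ 1.6 -4.4 -2. ] w 48.6 q7 0.27 shift [-64.   -1.2   1.5]
rack xy [ -13.3 -175.8] F rack [ 1.2 -4.5] -2.0
```

drive_tool --pt "4 0 0 0 40" --pt "4 0 0 0 40" --pt "4 0 0 0 40" --pt "3 0 0 0 40" --pt "2 0 0 0 40" --pt "2 0 0 0 40" --pt "2 0 0 0 40" --pt "0 0 0 0 40"

```text
time: 37.7
tool_pos: [686.3, -35.8, 129.8]
ee_rot: [0.67, 0.742, -0.0, 0.0]
wrist_force: [1.0, -5.1, -1.2]
gripper_width: 48.4
grasp_force: 66.9
```

```bash
python3 -c "
from tilt import *
rel([694,-121,129]);rk()
f=cam('scene');g=r.state()['tool_pos']+[0,0,19]
body(f,g);body(f,g,(0,-.2))"
```

```text
t 37.7 tcp [686.3 -35.8 129.8] R [[-0.102, 0.995], [0.995, 0.102]] F [ 1.  -5.1 -1.2] w 48.4 q7 0.24 shift [-85.5  -1.    0.8]
rack xy [ -13.4 -154.3] F rack [ 0.5 -5.2] -1.2
mid [685.7 -41.6] tan [-0.003  0.025] at grasp z [685.5 -40. ] rms 1.29 526 40.0 139.0
mid [685.6 -41.9] tan [-0.009 -0.012] at grasp z [685.  -42.7] rms 0.92 417 40.0 136.0
```

drive_tool --pt "2 0 0 0 40" --pt "0 0 0 0 40" --pt "-20 0 0 0 40" --pt "-20 0 -16 0 40" --pt "-15 -14 -40 0 40" --pt "-28 -35 -40 0 40" --pt "-50 -35 0 0 40" --pt "-50 -35 0 0 40"

```text
time: 38.75
tool_pos: [585.4, -230.0, 227.7]
ee_rot: [0.67, 0.742, 0.001, 0.001]
wrist_force: [-0.4, -0.2, -3.8]
gripper_width: 48.7
grasp_force: 67.0
```

drive_tool --pt "0 -20 0 0 40" --pt "0 -15 0 0 40" --pt "0 0 0 0 40" --pt "0 0 15 0 40" --pt "0 0 15 0 40" --pt "0 0 5 0 40" --pt "0 0 0 0 40" --pt "0 0 0 0 40"

```text
time: 39.75
tool_pos: [551.8, -231.4, 191.1]
ee_rot: [0.67, 0.742, 0.0, 0.0]
wrist_force: [0.0, -0.1, -3.7]
gripper_width: 48.4
grasp_force: 66.7
```

```bash
python3 -c "
from tilt import *
rel([551.5,-231.5,190])
f=cam('scene');g=r.state()['tool_pos']+[0,0,19]
for t in (55,65): body(f,g,thr=t,ztab=90)
body(f,g,thr=60,ztab=90,sel=lambda P:P[:,2]<g[2]-28)
a=f['img'][110:310,70:330,::-1];cv2.imwrite('pics/p9.png',cv2.resize(a,(780,600),interpolation=3))"
```

```text
t 39.75 tcp [ 551.8 -231.4  191.1] R [[-0.102, 0.995], [0.995, 0.102]] F [ 0.  -0.1 -3.7] w 48.4 q7 0.55 shift [-0.1 -0.3  1.1]
mid [ 551.9 -237.1] tan [-0.02  -0.004] at grasp z [ 550.6 -237.4] rms 1.51 1317 102.0 199.0
mid [ 551.8 -236.8] tan [-0.017  0.001] at grasp z [ 550.7 -236.7] rms 1.11 738 103.0 198.0
mid [ 552. -237.] tan [-0.004  0.012] at grasp z [ 551.7 -236.1] rms 1.18 815 102.0 182.0
```

View pics/p9.png

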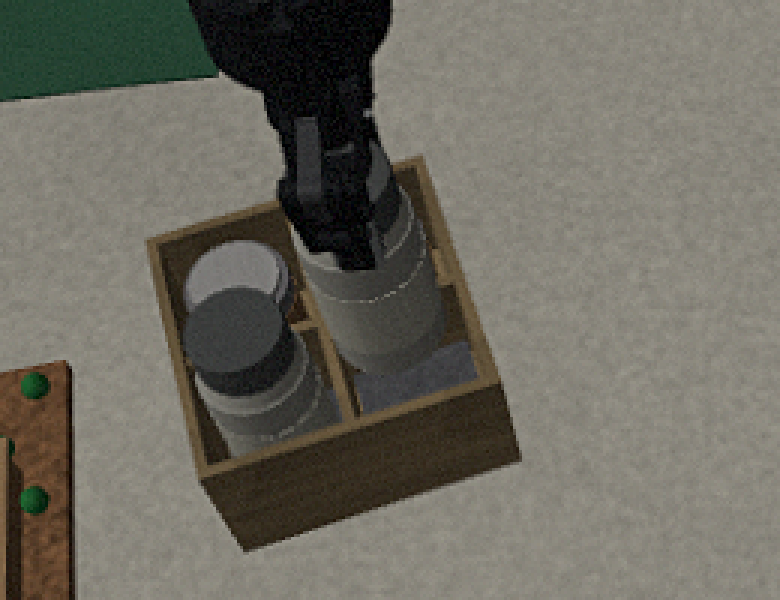

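drive_tool --pt "2.5 0 0 0 40" --pt "0 0 0 0 40" --pt "0 0 8 0 40" --pt "0 0 10 0 40" --pt "0 0 10 0 40" --pt "0 0 7 0 40" --pt "0 0 0 0 40" --pt "0 0 0 0 40"

```text
time: 40.8
tool_pos: [551.4, -228.9, 156.0]
ee_rot: [0.67, 0.742, 0.0, 0.0]
wrist_force: [0.2, 0.5, -4.2]
gripper_width: 48.8
grasp_force: 66.8
```

drive_tool --pt "0 0 6 0 40" --pt "0 0 6 0 40" --pt "0 0 6 0 40" --pt "0 0 6 0 40" --pt "0 0 5 0 40" --pt "0 0 3 0 40" --pt "0 0 0 0 40" --pt "0 0 0 0 40"

```text
time: 41.8
tool_pos: [551.4, -228.9, 124.0]
ee_rot: [0.67, 0.742, 0.0, 0.0]
wrist_force: [0.3, -0.1, -3.2]
gripper_width: 48.7
grasp_force: 66.7
```

drive_tool --pt "0 0 1 0 40" --pt "0 0 1 0 40" --pt "0 0 1 0 40" --pt "0 0 1 0 40" --pt "0 0 1 0 40" --pt "0 0 0 0 40" --pt "0 0 0 0 40" --pt "0 0 0 0 40"

```text
time: 42.8
tool_pos: [551.3, -228.8, 118.8]
ee_rot: [0.67, 0.742, 0.0, 0.0]
wrist_force: [-0.2, -0.1, -3.3]
gripper_width: 48.5
grasp_force: 66.8
```

drive_tool --pt "0 0 1 0 40" --pt "0 0 1 0 40" --pt "0 0 1 0 40" --pt "0 0 1 0 40" --pt "0 0 0 0 40" --pt "0 0 0 0 40" --pt "0 0 0 0 40" --pt "0 0 0 0 40"

```text
time: 43.8
tool_pos: [551.3, -228.8, 114.8]
ee_rot: [0.67, 0.742, 0.0, 0.0]
wrist_force: [-0.1, -0.5, -3.4]
gripper_width: 48.3
grasp_force: 66.8
```

drive_tool --pt "0 0 1 0 40" --pt "0 0 1 0 40" --pt "0 0 0 0 40" --pt "0 0 0 0 40" --pt "0 0 0 0 40" --pt "0 0 0 0 40" --pt "0 0 0 0 40" --pt "0 0 0 0 40"

```text
time: 44.8
tool_pos: [551.2, -228.8, 112.8]
ee_rot: [0.67, 0.742, 0.0, -0.0]
wrist_force: [0.0, 0.2, -4.0]
gripper_width: 48.5
grasp_force: 66.7
```

drive_tool --pt "0 0 1 0 40" --pt "0 0 1 0 40" --pt "0 0 0 0 40" --pt "0 0 0 0 40" --pt "0 0 0 0 40" --pt "0 0 0 0 40" --pt "0 0 0 0 40" --pt "0 0 0 0 40"

```text
time: 45.8
tool_pos: [551.4, -228.8, 110.9]
ee_rot: [0.67, 0.742, 0.0, 0.0]
wrist_force: [-1.7, 0.7, 3.0]
gripper_width: 48.3
grasp_force: 67.3
```

drive_tool --pt "0 0 1 0 40" --pt "0 0 0 0 40" --pt "0 0 0 0 40" --pt "0 0 0 0 40" --pt "0 0 0 0 40" --pt "0 0 0 0 40" --pt "0 0 0 0 40" --pt "0 0 0 0 40"

```text
time: 46.8
tool_pos: [551.4, -228.8, 110.1]
ee_rot: [0.67, 0.742, 0.0, 0.0]
wrist_force: [-2.2, 1.7, 6.3]
gripper_width: 48.4
grasp_force: 67.8
```

Touchdown; ease off 1 mm, release, rise and clear.

drive_tool --pt "0 0 -1 0 40" --pt "0 0 0 0 40" --pt "0 0 0 0 50" --pt "0 0 0 0 53" --pt "0 0 0 0 57" --pt "0 0 0 0 62" --pt "0 0 0 0 66" --pt "0 0 0 0 66"

```text
time: 47.8
tool_pos: [551.2, -228.8, 110.7]
ee_rot: [0.67, 0.742, 0.0, -0.0]
wrist_force: [-1.5, 0.4, 0.2]
gripper_width: 66.0
grasp_force: 0.0
```

drive_tool --pt "0 0 -20 0 66" --pt "0 0 -40 0 66" --pt "0 0 -50 0 66" --pt "40 0 -10 0 66" --pt "50 0 0 0 66" --pt "50 0 0 0 66" --pt "50 0 0 0 66" --pt "0 0 0 0 66"

```text
time: 48.8
tool_pos: [531.7, -35.2, 230.8]
ee_rot: [0.668, 0.745, 0.001, -0.001]
wrist_force: [0.3, -0.5, 0.2]
gripper_width: 65.7
grasp_force: 0.0
```

```bash
python3 -c "
from tilt import *
f=cam('scene');t=cam('top')
a=cv2.resize(f['img'][120:320,100:300,::-1],(400,400),interpolation=3);b=cv2.resize(t['img'][190:350,370:530,::-1],(400,400),interpolation=3)
cv2.imwrite('pics/p10.png',np.hstack([a,b]))
for n,F in(('scene',f),('top',t)):
    P=world(F,np.c_[[x.ravel() for x in np.mgrid[0:640,0:480]]].T); 
    for c,z in(((577,-304.5),140),((551.3,-233),145)):
        o=(np.hypot(*(P[:,:2]-c).T)<50)&(abs(P[:,2]-z)<9); Q=P[o]; A=np.c_[Q[:,:2]-Q[:,:2].mean(0),np.ones(len(Q))]
        print(n,'cap top',cv2.minEnclosingCircle(Q[:,:2].astype(np.float32)),Q[:,:2].mean(0).round(1),'z',Q[:,2].mean().round(1),'slope',np.linalg.lstsq(A,Q[:,2],rcond=None)[0][:2].round(3),len(Q))
"
```

```text
scene cap top ((576.8684692382812, -303.9235534667969), 26.235069274902344) [ 579.6 -301.8] z 140.5 slope [-0.067 -0.039] 886
scene cap top ((554.9744262695312, -245.04864501953125), 37.3959846496582) [ 554.8 -232.4] z 145.5 slope [-0.069 -0.027] 880
top cap top ((572.6533203125, -292.4195556640625), 36.856021881103516) [ 575.3 -303.4] z 139.5 slope [ 0.013 -0.032] 710
top cap top ((550.6286010742188, -234.93560791015625), 25.46544647216797) [ 550.6 -234.1] z 144.5 slope [ 0.007 -0.024] 737
```

View pics/p10.png

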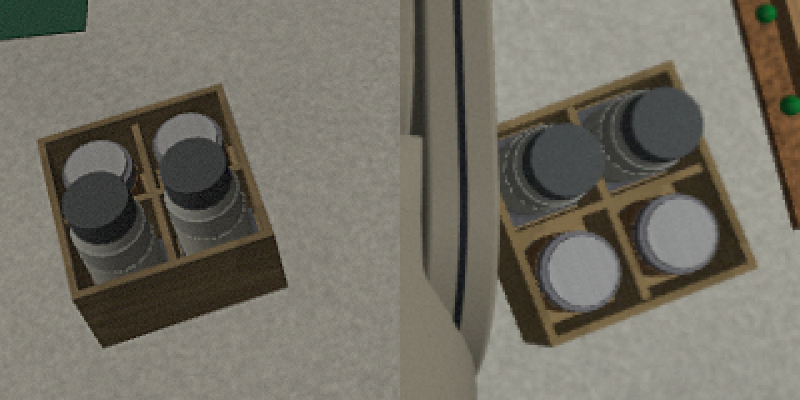

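Both bottles stand upright and centred within about 3 mm, with cap tops near z 140 and 145 mm. The tins are untouched, so I'm handing the job in.

```bash
python3 -c "
from h import *
print(finish_job())"
```

```text
the job is handed in; nothing more can be done
None
```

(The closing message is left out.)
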